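Clip the loupe into the bench snap hook

TASK

Clip the loupe onto the upright snap hook on the bench so that it cannot wander off: pick it up by its handle, bring its eye down over the hook's nose and push it past the sprung gate until it is inside and the gate has snapped shut behind it. Let go and leave the loupe hanging or resting there, and leave the remote housing, lamp-socket bracket and knob where they lie.

Things in the scene. Friction and masses are not known exactly. Their poses are not given: they have to be found in the camera images.
- loupe_grip (a point): centre of the loupe's handle, half-way up, 7 mm above the bench at the start. The loupe lies flat, 160 mm long, 90 g: a straight dark steel handle (60 long, 14 wide, 14 mm tall) with a round wire eye at one end and a glass lens in a steel rim (60 mm across, 14 mm tall, centre 55 mm from this point) at the other. x runs along the handle from eye to lens, y across it, z up
- loupe_eye (a point): centre of the loupe's eye, 55 mm from loupe_grip on its -x side and at the same height; axes as loupe_grip. The eye is a flat-lying ring of 6 mm round steel wire, hole 28 mm, 40 mm across outside
- hook_nose (a point): tip of the nose of a steel snap hook standing upright on the bench, 84 mm up. A U of 7 mm bar, open at the top: upright nose below this point, bottom bar (top 13.5 mm above the bench), spine 38 mm from the nose on the -x side, z up. The eye goes down over the nose, with handle and lens pointing along +x (within 25 degrees), away from the spine
- gate (a joint): the hook's sprung gate, rad: 0 shut, 1.25 fully in. A 6 mm bar from a pivot on the spine (76 mm above the bench) to the nose (68 mm above it); the side of the eye coming down between nose and spine pushes it down and in with 1 to 4 N. It springs shut once the eye's centre is below about 35 mm above the bench; 17 mm is the lowest the eye can go
- remote: bystander: cream remote control housing, 40 x 98 x 22 mm, origin under its centre
- bracket: bystander: chrome lamp-socket bracket, a 50 x 36 mm plate with an upright 42 mm tall and a 28 mm socket cup, origin under the plate's centre
- knob: bystander: round brown bakelite elevation knob, 42 mm across, 34 mm tall, origin under its centre
Mind the look-alikes: they are no part of the job. What is shaped like the part that bears hook_nose but orange is not meant.

How it is judged:
By the outcome, as a careful person would: the job done as asked, in the order asked, and still so for the second after the job is handed in, with the robot touching nothing.
It also fails if it takes over 42 s, if anything falls off the work surface, if the arm or the gripper's body presses on something with over 40 N, if the wrist force passes 120 N, or if a joint passes its speed limit or range.

ROBOT

A 6-joint arm with a two-finger parallel gripper is mounted at the origin on the work surface. World frame = base frame: x ahead of the robot, y to its left, z up, the work surface at z = 0. Lengths are in m, angles in rad, forces in N, time in s.
With the tool pointing down it reaches from about 0.325 to 0.9 m from the base axis. Payload 3.5 kg.
Tool frame: the origin (TCP) lies on the centre line of the jaws, within the pads' length; the fingertips stand manip.tip_extent ahead of it and the grasp point (between the pads) lies 8 mm behind it (manip.tip_extent is the distance from the TCP to the fingertips, in m); x points along the fingers, y is the direction in which the jaws open and shut, and the axes are right-handed (so a half turn about x gives the same grasp; the last joint's range is limited). The gripper opens to 85 mm and grips with 20 to 120 N. Pads are 22 mm wide; open, the fingers measure 114 mm over their backs; the gripper's body (76 mm by 85 mm) begins 54 mm behind the grasp point. The pads swing forward as they close: fully open they stand 13 mm farther back than shut.
Start: joints at [1.158, 0.276, -0.026, 1.268, 0, 1.467], TCP at [0.191, 0.595, 0.242] pointing down, gripper open.
Joint ranges: [-3.12, 3.12], [-0.85, 1.88], [-1.08, 1.24], [-1.95, 2.15], [-1.57, 1.53], [-3.14, 3.14]. Speed limits (rad/s): [2.57, 2.57, 3.14, 3.14, 3.14, 3.14].

INTERFACE

Orientations are given as a 3x3 rotation matrix whose columns are the frame's x, y, z axes.
In Python, from station import manip gives the robot as it stands.
- The arm moves only by the shell command python3 -m creep 'ROWS' [FORCE]. ROWS is text: rows parted by semicolons, each of 7 numbers parted by spaces: the closure, from -1 (fully open) to 1 (shut), then the shift along the tool's x, y, z in mm, then the turn, a rotation vector about the tool's x, y, z in degrees. In form: claw tx ty tz rx ry rz; .... A call has exactly 5 rows; each row is the pose to reach, as a shift and turn from the pose measured when the call began, along the tool's axes at that moment; what a row does not reach only later rows make up. A row lasts 1/12 s, in which the tool goes at most 41.7 mm and 7.16 degrees, less where a joint would pass 70% of its speed; a pose out of reach is approached as far as the arm can. A call with a gripper value outside its range is refused whole. The fingers move at their own pace and stop on an object; FORCE is the grip in N (left out, the last holds). Time passes only in rows, so rows that repeat a pose let the fingers close, or fill a call up. It gives the time, the measured TCP pose, the force and the opening at its end, in the units of the state.
- manip.state(): the state, without advancing time (a new reading comes with each control period).
- manip.capture(name): name is "scene" or "side" or "wrist"; returns a dict with "frame" (480x640x3 uint8, red, green, blue), "vertical_fov" (degrees; the focal length in pixels is half the picture's height over the tangent of half this angle, whatever the lens; pixels are square), "cx", "cy" (the principal point, pixels), "cam_to_world" (4x4, takes a point from camera to world coordinates); the wrist camera has in their place "tool_from_camera" (4x4, takes a point from camera to tool coordinates, whose origin is the TCP and whose axes are the tool frame's). Camera axes: x right, y down, z forward; pixel columns grow to the right and rows downward; lengths in m; the calibration is good to about 2 mm. A picture is of the moment at which its call begins: read the wrist's pose just before it. There is no depth.
- manip.finish_job(): hands the job in, once; it reports no verdict.
The state is a dict: "clock": time; "qpos": joint angles; "joint_velocities": joint speeds; "joint_efforts": joint torques, N m; "ee_pos": TCP position; "tool_rot": TCP orientation; "ft_force": force on the tool from outside, world axes, zero at the start; "moment": the same for the moment, N m; "opening": finger opening in m.
Only numpy, scipy, OpenCV 4.12 (cv2) and the standard library are available. Lean on these libraries where they do the work, as an engineer would, in place of code of your own. Each camera call takes 0.05 s, during which the arm holds its last target. There are 200 camera calls.

## Working session

There is one attempt and no reset: what is moved stays moved. The work goes in short steps, Python scripts to look and compute and a shell command to move; the robot and the scene stay as the last step left them, time stands still between calls to the robot, and variables do not carry over. Pictures are saved under pics/ and viewed, about 8 in all and at most 12, crops included, and the job is handed in when it is done.

```bash
ls; mkdir -p pics; cat > h.py <<'E'
from station import manip
import numpy as np, cv2
def cap(n, f):
    s=manip.state(); c=manip.capture(n)
    cv2.imwrite('pics/'+f+'.png', c['frame'][:,:,::-1])
    if n=='wrist':
        T=np.eye(4);T[:3,:3]=np.array(s['tool_rot']);T[:3,3]=s['ee_pos']
        M=T@np.array(c['tool_from_camera'])
    else: M=np.array(c['cam_to_world'])
    f0=240/np.tan(np.radians(c['vertical_fov'])/2)
    np.savez('pics/'+f,M=M,f=f0,cx=c['cx'],cy=c['cy'])
    return c
def ray(f,u,v):
    d=np.load('pics/'+f+'.npz');M=d['M']
    r=M[:3,:3]@np.array([(u-d['cx'])/d['f'],(v-d['cy'])/d['f'],1]);return M[:3,3],r
def atz(f,u,v,z):
    o,r=ray(f,u,v);return o+r*(z-o[2])/r[2]
def proj(f,p):
    d=np.load('pics/'+f+'.npz');q=np.linalg.inv(d['M'])@np.append(p,1)
    return d['f']*q[0]/q[2]+d['cx'],d['f']*q[1]/q[2]+d['cy']
def tri(*obs):
    A=np.zeros((3,3));b=np.zeros(3)
    for f,u,v in obs:
        o,r=ray(f,u,v);r/=np.linalg.norm(r);P=np.eye(3)-np.outer(r,r);A+=P;b+=P@o
    return np.linalg.solve(A,b)
E
python3 - <<'E'
from h import *
np.set_printoptions(precision=4,suppress=True)
for n in('scene','side'): cap(n,n+'0')
a=[cv2.imread(f'pics/{n}0.png') for n in('scene','side')]
for n in('scene','side'): d=np.load(f'pics/{n}0.npz');print(d['M'],d['f'],d['cx'],d['cy'])
s=manip.state();print(s,manip.tip_extent)
E
```

```text
pics
[[-0.4729  0.5816 -0.6619  1.0709]
 [ 0.8809  0.3288 -0.3405  0.2803]
 [ 0.0196 -0.7441 -0.6678  0.6042]
 [ 0.      0.      0.      1.    ]] 441.7065181514688 309.58089799353587 244.25337363978292
[[ 0.8155 -0.3648  0.4492  0.0353]
 [-0.5785 -0.4938  0.6492 -0.7297]
 [-0.015  -0.7894 -0.6138  0.7838]
 [ 0.      0.      0.      1.    ]] 523.4841589197855 326.3372790975376 247.1743536815984
{'clock': 0.1, 'qpos': array([ 1.1576,  0.2771, -0.0278,  1.268 , -0.    ,  1.4674]), 'joint_velocities': array([ 0.0001, -0.0018,  0.0016, -0.0027, -0.0001,  0.0001]), 'joint_efforts': array([  0.0004, -44.6709,  29.6129,   0.0085,  -0.0001,  -0.    ]), 'ee_pos': array([0.1903, 0.5946, 0.2413]), 'tool_rot': array([[-0.0008,  0.3049,  0.9524],
       [-0.0019,  0.9524, -0.3049],
       [-1.    , -0.002 , -0.0002]]), 'ft_force': array([ 0.2481,  0.7011, -0.0989]), 'moment': array([ 0.0078,  0.0005, -0.0436]), 'opening': 0.08586965401031506} 0.011
```

View pics/scene0.png

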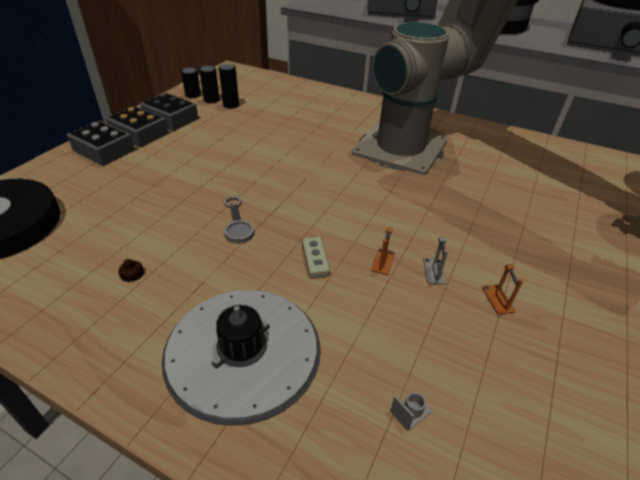

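View pics/side0.png

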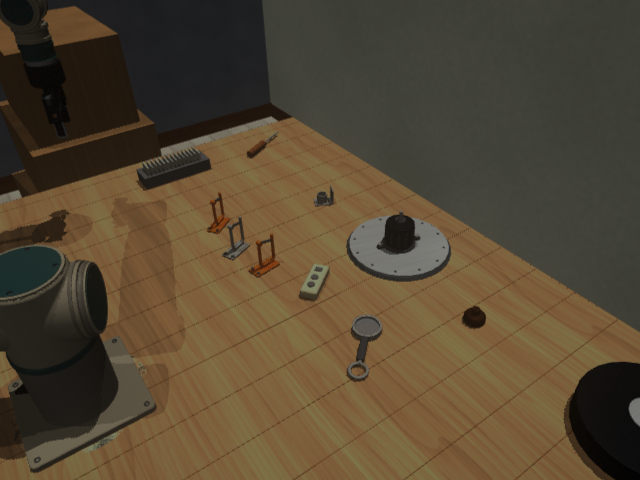

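Scene view: the loupe is at about (236,218), the only one, with its eye at (233,202) and lens at (239,232). There are three hooks: orange (384,252), steel/grey (437,262) and orange (505,292). I choose the grey one. In the side view it is at (236,240), between the orange ones at (219,215) and (265,258), and the loupe's eye is at (358,370).

```bash
python3 - <<'E'
from h import *
a=cv2.imread('pics/scene0.png');b=cv2.imread('pics/side0.png')
r=lambda i,x,y,w,h:cv2.resize(i[y:y+h,x:x+w],(400,300),interpolation=cv2.INTER_CUBIC)
m=np.vstack([np.hstack([r(a,410,225,60,45+15)if 0 else r(a,400,225,80,60),r(b,200,205,80,60)]),np.hstack([r(a,190,190,80,60),r(b,320,310,100,75)])])
m=np.clip(m.astype(float)*1.5,0,255).astype(np.uint8)
cv2.imwrite('pics/c1.png',m)
E
```

```text
(no output)
```

View pics/c1.png

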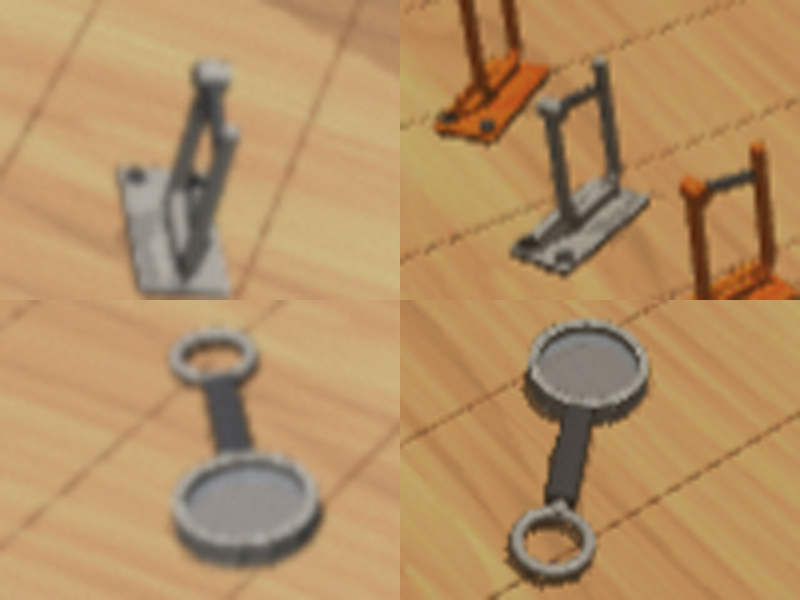

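Crops (top row the grey hook, bottom row the loupe) confirm the choice. The nose is the thin post, at scene (445.6,251) and side (240,217.5). The spine is the thick-headed post, at scene (442.4,239.4) and side (230,225).

```bash
python3 - <<'E'
from h import *
np.set_printoptions(precision=4,suppress=True)
nose=tri(('scene0',445.6,251),('side0',240,217.5));sp=tri(('scene0',442.4,239.4),('side0',230,225))
print('nose',nose,'sp',sp,np.linalg.norm((nose-sp)[:2]), np.degrees(np.arctan2(*(nose-sp)[1::-1])))
e=[atz('scene0',232.6,201,.009),atz('side0',358,370.5,.009)];l=[atz('scene0',239.4,231.4,.014),atz('side0',367.5,326.8,.014)]
print(e,l);e=sum(e)/2;l=sum(l)/2
print(np.linalg.norm(e-l)," dir",np.degrees(np.arctan2(*(l-e)[1::-1])),'mid',(e+l)/2)
for n,u,v,w,x in(('remote',315,257,315,281),('bracket',410,408,323,200),('knob',131,269,474,317)): print(n,tri(('scene0',u,v),('side0',w,x)))
E
```

```text
nose [0.4512 0.2299 0.0811] sp [0.4192 0.217  0.0792] 0.03445465933828974 21.999990901217423
[array([ 0.4378, -0.2432,  0.009 ]), array([ 0.4346, -0.2478,  0.009 ])] [array([ 0.5222, -0.1652,  0.014 ]), array([ 0.5148, -0.176 ,  0.014 ])]
0.11137662738704102  dir 42.31372936484072 mid [ 0.4774 -0.208   0.0115]
remote [0.5101 0.004  0.0102]
bracket [0.7184 0.2688 0.0068]
knob [ 0.7088 -0.2806  0.0111]
```

```bash
cat >> h.py <<'E'
from scipy.spatial.transform import Rotation as R
def go(p,ydeg):
    s=manip.state();T=np.array(s['tool_rot']);a=np.radians(ydeg)
    x=np.array([0,0,-1.]);y=np.array([np.cos(a),np.sin(a),0]);G=np.c_[x,y,np.cross(x,y)]
    print('at',np.round(s['ee_pos'],4),'q',np.round(s['qpos'],2),'t',s['clock'],'F',np.round(s['ft_force'],1),'open',round(s['opening'],4))
    print('shift',np.round(T.T@(np.array(p)-s['ee_pos'])*1000,1),'rot',np.round(np.degrees(R.from_matrix(T.T@G).as_rotvec()),2))
E
python3 - <<'E'
from h import *
for n,o in(('o1',(('scene0',384,268),('side0',265,268))),('o2',(('scene0',500,300),('side0',218,225)))): print(n,[atz(*k,0.005) for k in o])
go([.47,.2,.27],112)
E
```

```text
o1 [array([0.46679031, 0.13193379, 0.005     ]), array([0.44583615, 0.11451677, 0.005     ])]
o2 [array([0.44062598, 0.3445008 , 0.005     ]), array([0.43454866, 0.33612939, 0.005     ])]
at [0.1903 0.5946 0.2413] q [ 1.16  0.28 -0.03  1.27 -0.    1.47] t 0.1 F [ 0.2  0.7 -0.1] open 0.0859
shift [ -28.2 -290.6  386.7] rot [-39.75  -0.05   0.11]
```

```bash
python3 -m creep '-1 -28 -290 386 -40 0 0;-1 -28 -290 386 -40 0 0;-1 -28 -290 386 -40 0 0;-1 -28 -290 386 -40 0 0;-1 -28 -290 386 -40 0 0'; python3 -c "
from h import *
go([.47,.2,.27],112)"
```

```text
clock: 0.52
ee_pos: [0.3055, 0.4319, 0.2531]
tool_rot: [[-0.001, -0.287, 0.958], [-0.002, 0.958, 0.287], [-1.0, -0.002, -0.002]]
ft_force: [1.4, 0.1, 0.9]
opening: 0.0851
at [0.3055 0.4319 0.2531] q [ 0.83  0.1  -0.22  1.26 -0.    0.54] t 0.5167 F [1.4 0.1 0.9] open 0.0851
shift [ -16.5 -269.4   90.9] rot [-5.32 -0.12  0.1 ]
```

```bash
python3 -m creep '-1 -16 -269 91 -5 0 0;-1 -16 -269 91 -5 0 0;-1 -16 -269 91 -5 0 0;-1 -16 -269 91 -5 0 0;-1 -16 -269 91 -5 0 0'; python3 -m creep '-1 0 -80 27 0 0 0;-1 0 -80 27 0 0 0;-1 0 -80 27 0 0 0;-1 0 -80 27 0 0 0;-1 0 -80 27 0 0 0';python3 -c "
from h import *
cap('wrist','w1')
a=cv2.imread('pics/w1.png');cv2.imwrite('pics/w1b.png',np.clip(a*1.4,0,255).astype(np.uint8))
for p in([.4512,.2299,.084],[.4192,.217,.079]): print(proj('w1',p))
go([.47,.2,.27],112)"
```

```text
clock: 0.93
ee_pos: [0.4255, 0.2619, 0.265]
tool_rot: [[-0.002, -0.37, 0.929], [-0.003, 0.929, 0.37], [-1.0, -0.002, -0.003]]
ft_force: [1.1, 0.3, 0.2]
opening: 0.0855
clock: 1.35
ee_pos: [0.4797, 0.1974, 0.2645]
tool_rot: [[-0.004, -0.369, 0.93], [-0.002, 0.93, 0.369], [-1.0, -0.001, -0.004]]
ft_force: [-0.9, -0.0, -0.8]
opening: 0.0855
(np.float64(363.29623702378103), np.float64(198.28479982022958))
(np.float64(363.83742498075276), np.float64(160.21521291526807))
at [0.4793 0.198  0.2646] q [ 0.27  0.08 -0.22  1.28 -0.   -0.11] t 1.4 F [ 0.1  0.3 -1.2] open 0.0857
shift [-5.4  5.3 -7.9] rot [-0.27 -0.23  0.06]
```

View pics/w1b.png

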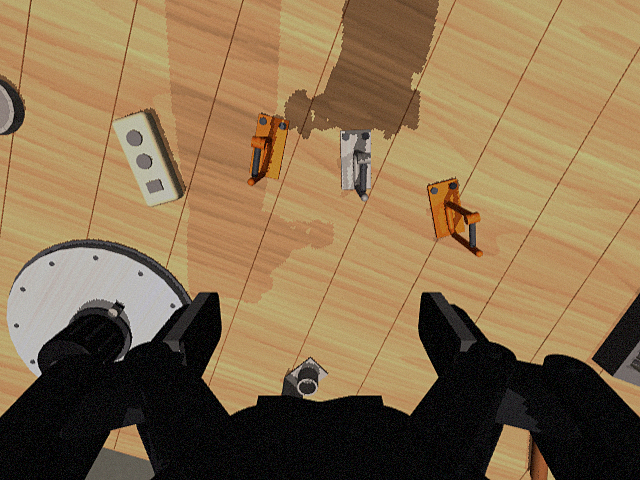

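Wrist view: the hook's nose tip is at (365,197), against a predicted (363,198). The plate corners are at about (341,131), (370,131), (342,189) and (371,189). Estimates agree; I take the hook's yaw from the plate.

```bash
python3 -c "
from h import *
P=lambda u,v,z:atz('w1',u,v,z)[:2]
for a,b in(((341,131),(342,189)),((370,131),(371,189))):
    d=P(*b,.004)-P(*a,.004);print(np.linalg.norm(d),np.degrees(np.arctan2(d[1],d[0])))
n=P(365,197,.084);s=P(362,157,.08);d=n-s;print(n,s,np.linalg.norm(d),np.degrees(np.arctan2(d[1],d[0])))
print(tri(('w1',365,197),('scene0',445.6,251),('side0',240,217.5)))
go([.47,-.2,.2],132)"
```

```text
0.0646867468529627 23.7614368633163
0.06475812294132668 25.15722074398998
[0.44950035 0.23088792] [0.4171604  0.21412692] 0.036425322132546276 27.396600312696137
[0.45067056 0.23053188 0.08081266]
at [0.4793 0.198  0.2646] q [ 0.27  0.08 -0.22  1.28 -0.   -0.11] t 1.4 F [ 0.1  0.3 -1.2] open 0.0857
shift [  65.6 -366.2 -155.7] rot [-2.027e+01 -2.400e-01  2.000e-02]
```

```bash
python3 -m creep '-1 0 -366 -156 -20 0 0;-1 0 -366 -156 -20 0 0;-1 0 -366 -156 -20 0 0;-1 0 -366 -156 -20 0 0;-1 0 -366 -156 -20 0 0'; python3 -c "
from h import *
go([.47,-.2,.2],132)"
```

```text
clock: 1.82
ee_pos: [0.4745, 0.0043, 0.2654]
tool_rot: [[-0.003, -0.67, 0.743], [-0.002, 0.743, 0.67], [-1.0, 0.001, -0.004]]
ft_force: [1.5, -0.3, 0.1]
opening: 0.0857
at [0.4745 0.0043 0.2654] q [-0.13 -0.   -0.3   1.28 -0.   -0.86] t 1.8167 F [ 1.5 -0.3  0.1] open 0.0857
shift [  65.8 -148.7 -139.9] rot [ 0.04 -0.22 -0.03]
```

```bash
python3 -m creep '-1 66 -149 -140 0 0 0;-1 66 -149 -140 0 0 0;-1 66 -149 -140 0 0 0;-1 66 -149 -140 0 0 0;-1 66 -149 -140 0 0 0'; python3 -m creep '-1 3 -10 -8 0 0 0;-1 3 -10 -8 0 0 0;-1 3 -10 -8 0 0 0;-1 3 -10 -8 0 0 0;-1 3 -10 -8 0 0 0'; python3 -c "
from h import *
cap('wrist','w2')
a=cv2.imread('pics/w2.png');cv2.imwrite('pics/w2b.png',np.clip(a*1.4,0,255).astype(np.uint8))
for p in([.436,-.2455,.007],[.5185,-.1706,.014]): print(proj('w2',p))
go([.4774,-.208,.1],132)"
```

```text
clock: 2.23
ee_pos: [0.4701, -0.1944, 0.2012]
tool_rot: [[-0.003, -0.672, 0.741], [-0.002, 0.741, 0.672], [-1.0, 0.0, -0.003]]
ft_force: [1.1, 0.1, -0.1]
opening: 0.0855
clock: 2.65
ee_pos: [0.4713, -0.2053, 0.1989]
tool_rot: [[-0.002, -0.674, 0.739], [-0.002, 0.739, 0.674], [-1.0, 0.0, -0.003]]
ft_force: [1.1, -0.7, 0.6]
opening: 0.0855
(np.float64(313.3213557051535), np.float64(154.81165880140395))
(np.float64(313.39505946520165), np.float64(268.4678848604778))
at [ 0.4713 -0.2055  0.1989] q [-0.54  0.11 -0.33  1.14 -0.   -1.28] t 2.7 F [ 0.5  0.2 -0.3] open 0.0853
shift [98.9 -6.   3.1] rot [ 0.37 -0.16  0.01]
```

View pics/w2b.png

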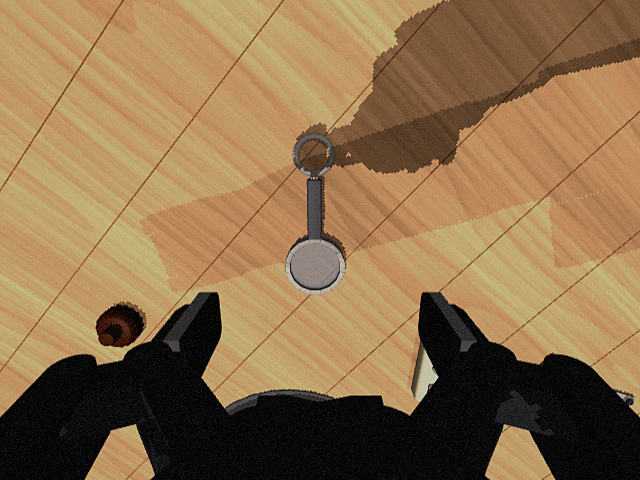

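Wrist view: the eye's centre is at (314.5,155), the lens at (316,265) and the handle lies along u≈315. This matches the prediction within 3 px, and nothing is near the fingers' landing places.

```bash
python3 -c "
from h import *
e=atz('w2',314.5,155,.007);l=atz('w2',316,265,.014);h1=atz('w2',315,182,.014);h2=atz('w2',315.5,238,.014)
d=l-e;print(e,l,np.linalg.norm(d[:2]),np.degrees(np.arctan2(d[1],d[0])))
d=h2-h1;print(np.degrees(np.arctan2(d[1],d[0])),np.linalg.norm(d),(h1+h2)/2,(e+l)/2)
g=(e+l)/2
go([g[0],g[1],.014],np.degrees(np.arctan2(*(l-e)[1::-1]))+90)"
```

```text
[ 0.43538427 -0.24457197  0.007     ] [ 0.51394842 -0.17118583  0.014     ] 0.10750745053885409 43.048287030502976
42.728799249252376 0.05485714263040729 [ 0.47308216 -0.20928863  0.014     ] [ 0.47466635 -0.2078789   0.0105    ]
at [ 0.4713 -0.2055  0.1989] q [-0.54  0.11 -0.33  1.14 -0.   -1.28] t 2.7 F [ 0.5  0.2 -0.3] open 0.0853
shift [184.9  -4.    1.4] rot [-0.67 -0.16  0.01]
```

```bash
python3 -m creep '0.2 35 -4 1.5 -0.7 0 0;0.2 70 -4 1.5 -0.7 0 0;0.2 105 -4 1.5 -0.7 0 0;0.2 135 -4 1.5 -0.7 0 0;0.2 150 -4 1.5 -0.7 0 0' 40; python3 -c "
from h import *
go([.4746,-.2079,.014],133)"
```

```text
clock: 3.12
ee_pos: [0.4727, -0.205, 0.0457]
tool_rot: [[-0.006, -0.684, 0.729], [0.001, 0.729, 0.684], [-1.0, 0.005, -0.004]]
ft_force: [-0.3, 0.0, -0.1]
opening: 0.0341
at [ 0.4727 -0.205   0.0457] q [-0.53  0.28 -0.49  0.81 -0.   -1.29] t 3.1167 F [-0.3  0.  -0.1] open 0.0341
shift [31.7 -3.6 -0.4] rot [ 0.19 -0.23 -0.28]
```

```bash
python3 -m creep '0.2 12 -3.5 0 0 0 0;0.2 22 -3.5 0 0 0 0;0.2 29 -3.5 0 0 0 0;0.2 31 -3.5 0 0 0 0;0.2 31 -3.5 0 0 0 0' ; python3 -c "
from h import *
go([.4746,-.2079,.014],133)"
```

```text
clock: 3.53
ee_pos: [0.4751, -0.2073, 0.0149]
tool_rot: [[-0.006, -0.685, 0.729], [0.001, 0.729, 0.685], [-1.0, 0.005, -0.004]]
ft_force: [-0.1, -0.7, 1.0]
opening: 0.0341
at [ 0.4751 -0.2073  0.0149] q [-0.53  0.33 -0.5   0.75 -0.   -1.29] t 3.5333 F [-0.1 -0.7  1. ] open 0.0341
shift [ 0.9 -0.1 -0.8] rot [ 0.22 -0.23 -0.27]
```

```bash
python3 -m creep '1 0 0 0 0 0 0;1 0 0 0 0 0 0;1 0 0 0 0 0 0;1 0 0 0 0 0 0;1 0 0 0 0 0 0' 90 && python3 -m creep '1 -10 0 0 0 0 0;1 -40 0 0 0 0 0;1 -80 0 0 0 0 0;1 -115 0 0 0 0 0;1 -135 0 0 0 0 0'; python3 -c "
from h import *
go([.51,.1,.17],114.5)"
```

```text
clock: 3.95
ee_pos: [0.4762, -0.2078, 0.0163]
tool_rot: [[-0.004, -0.685, 0.729], [-0.0, 0.729, 0.685], [-1.0, 0.002, -0.003]]
ft_force: [-0.3, 0.5, 6.5]
opening: 0.0111
clock: 4.37
ee_pos: [0.4785, -0.2089, 0.1562]
tool_rot: [[0.002, -0.685, 0.729], [-0.004, 0.729, 0.685], [-1.0, -0.004, -0.001]]
ft_force: [1.2, -0.5, -1.8]
opening: 0.0108
at [ 0.4785 -0.2089  0.1562] q [-0.53  0.16 -0.37  1.04 -0.   -1.29] t 4.3667 F [ 1.2 -0.5 -1.8] open 0.0108
shift [-14.9 203.5 234.5] rot [18.72 -0.04  0.22]
```

```bash
python3 -c "
from h import *
cap('wrist','w3')
a=cv2.imread('pics/w3.png');cv2.imwrite('pics/w3b.png',np.clip(a*1.5,0,255).astype(np.uint8))
s=manip.state();T=s['tool_rot'];print(s['ee_pos'])
for zz in(0,-55,-69,-41): print(zz,proj('w3',s['ee_pos']+T@np.array([.006,0,zz/1000])))"
```

```text
[ 0.4805034  -0.21002064  0.15936422]
0 (np.float64(314.830441838694), np.float64(305.6513424939017))
-55 (np.float64(314.40347098621777), np.float64(181.79124401759205))
-69 (np.float64(314.2782995210773), np.float64(145.48021737771364))
-41 (np.float64(314.5213835203245), np.float64(215.99652524778585))
```

View pics/w3b.png

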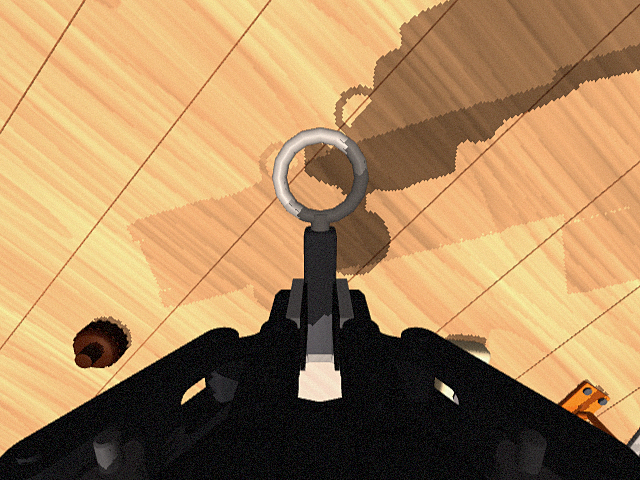

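Wrist view: the loupe is held by its handle and the ring's centre is at about (321,175), 93 px across. The handle shows no visible twist.

```bash
python3 -c "
from h import *
np.set_printoptions(precision=4,suppress=True)
d=np.load('pics/w3.npz');o=d['M'][:3,3];f=float(d['f'])
import json
s=manip.state();T=np.array(s['tool_rot']);p=s['ee_pos'];print(f,T.T@(o-p),T.T@d['M'][:3,:3])
for k in(2.25,2.33,2.4,2.5):
    Z=f/k/1000;r=ray('w3',321,175)[1];print(k,T.T@(o+r*Z-p))
cap('scene','s3');cap('side','d3')
e=p+T@np.array([.006,.002,-.055]);l=p+T@np.array([.006,0,.055])
A=[]
for n in('s3','d3'):
    pe=proj(n,e);pl=proj(n,l);print(n,pe,pl);c=((np.array(pe)+pl)/2).astype(int)
    i=cv2.imread('pics/'+n+'.png')[c[1]-37:c[1]+38,c[0]-50:c[0]+50];print(c-[50,37]);A.append(cv2.resize(i,(400,300),interpolation=cv2.INTER_CUBIC))
cv2.imwrite('pics/c3.png',np.clip(np.hstack(A)*1.5,0,255).astype(np.uint8))"
```

```text
338.56297802612403 [-0.1291  0.0013 -0.0739] [[-0.0052 -0.2876  0.9577]
 [ 1.     -0.0007  0.0052]
 [-0.0008  0.9578  0.2876]]
2.25 [ 0.0225  0.0028 -0.0557]
2.33 [ 0.0173  0.0027 -0.0563]
2.4 [ 0.0131  0.0027 -0.0568]
2.5 [ 0.0074  0.0026 -0.0575]
s3 (np.float64(224.1170818388435), np.float64(143.434766466054)) (np.float64(230.1577744499461), np.float64(172.32733855391163))
[177 120]
d3 (np.float64(361.43613136626027), np.float64(313.4455701104553)) (np.float64(371.2289773531019), np.float64(271.77000781863546))
[316 255]
```

View pics/c3.png

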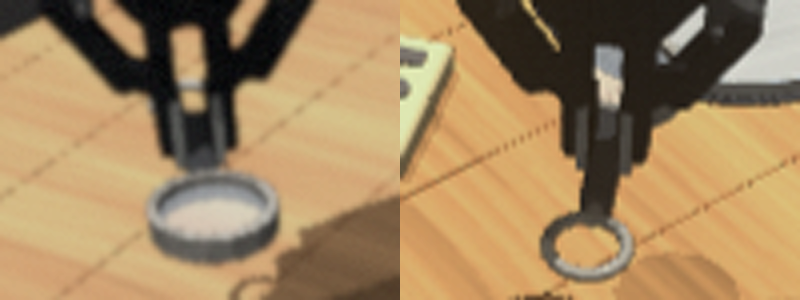

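```bash
python3 -c "
from h import *
np.set_printoptions(precision=4,suppress=True)
s=manip.state();T=np.array(s['tool_rot']);p=s['ee_pos']
e=tri(('w3',321,175),('d3',362.8,316.3));print(e,T.T@(e-p))
l=atz('s3',230,173.8,p[2]-.004);print(T.T@(l-p))
o=T.T@(e-p)
t=np.radians(24.5)
ox,oy=o[2],o[1]
hx=np.array([np.cos(t),np.sin(t)]);hy=np.array([-np.sin(t),np.cos(t)])
n=np.array([.450,.2307])
tgt=n-ox*hx-oy*hy+0*hx
print('tcp at hook',tgt)
go([*tgt,.17],114.5)"
```

```text
[ 0.4384 -0.2483  0.1487] [ 0.0056 -0.0014 -0.0562]
[ 0.0039 -0.003   0.0556]
tcp at hook [0.5005 0.2553]
at [ 0.4784 -0.2088  0.1542] q [-0.53  0.16 -0.37  1.04 -0.   -1.29] t 4.5167 F [ 0.2  0.  -1.8] open 0.011
shift [-17.3 323.  333.9] rot [18.72 -0.05  0.2 ]
```

```bash
python3 -m creep '1 -17 323 334 19 0 0;1 -17 323 334 19 0 0;1 -17 323 334 19 0 0;1 -17 323 334 19 0 0;1 -17 323 334 19 0 0'; python3 -c "
from h import *
go([.5005,.2553,.17],114.5)"
```

```text
clock: 4.93
ee_pos: [0.4852, -0.0056, 0.1575]
tool_rot: [[-0.002, -0.409, 0.913], [-0.003, 0.913, 0.409], [-1.0, -0.002, -0.003]]
ft_force: [0.9, 0.2, -1.2]
opening: 0.0108
at [ 0.4852 -0.0056  0.1575] q [-0.14  0.09 -0.44  1.04 -0.   -0.56] t 4.9333 F [ 0.9  0.2 -1.2] open 0.0108
shift [-13.2 231.8 120.6] rot [-0.36 -0.19  0.1 ]
```

```bash
python3 -m creep '1 -13 232 121 0 0 0;1 -13 232 121 0 0 0;1 -13 232 121 0 0 0;1 -13 232 121 0 0 0;1 -13 232 121 0 0 0'; python3 -c "
from h import *
go([.5005,.2553,.15],114.5)"
```

```text
clock: 5.35
ee_pos: [0.4959, 0.2021, 0.1657]
tool_rot: [[-0.006, -0.409, 0.912], [-0.004, 0.913, 0.409], [-1.0, -0.001, -0.007]]
ft_force: [0.2, -1.1, -0.3]
opening: 0.0107
at [0.4959 0.2021 0.1657] q [ 0.27  0.18 -0.32  1.08 -0.   -0.15] t 5.35 F [ 0.2 -1.1 -0.3] open 0.0107
shift [15.4 46.6 26. ] rot [-0.35 -0.4   0.07]
```

```bash
python3 -m creep '1 5 24 13 0 0 0;1 10 42 23 0 0 0;1 15 46.5 26 0 -0.4 0;1 15 46.5 26 0 -0.4 0;1 15 46.5 26 0 -0.4 0'; python3 -c "
from h import *
go([.5005,.2553,.15],114.5)
cap('wrist','w4')
s=manip.state();T=s['tool_rot']
print('nose',proj('w4',[.45,.2307,.084]),'eye',proj('w4',s['ee_pos']+T@np.array([.008,.001,-.056])))
a=cv2.imread('pics/w4.png');cv2.imwrite('pics/w4b.png',np.clip(a*1.5,0,255).astype(np.uint8))"
```

```text
clock: 5.77
ee_pos: [0.4989, 0.254, 0.1487]
tool_rot: [[-0.003, -0.409, 0.912], [-0.003, 0.912, 0.409], [-1.0, -0.002, -0.004]]
ft_force: [-0.1, 1.3, -1.0]
opening: 0.0109
at [0.4989 0.254  0.1487] q [ 0.36  0.23 -0.29  1.05 -0.   -0.07] t 5.7667 F [-0.1  1.3 -1. ] open 0.0109
shift [-1.3  0.5  2. ] rot [-0.35 -0.25  0.1 ]
nose (np.float64(317.67556754164303), np.float64(167.05074093688324)) eye (np.float64(321.18928140668726), np.float64(176.95440451872912))
```

View pics/w4b.png

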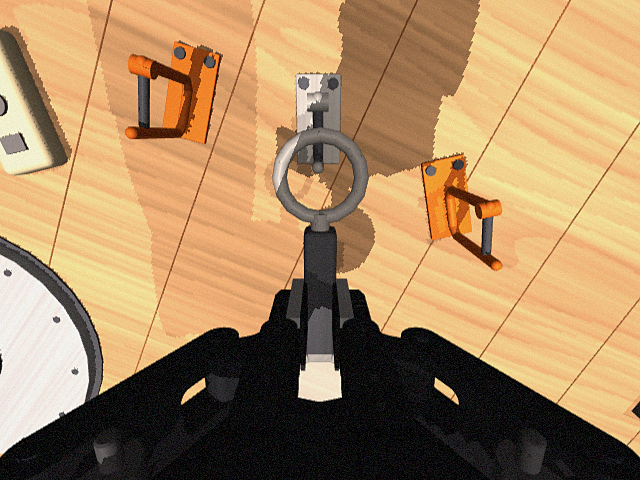

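Wrist view: the nose is at (318,167), inside the ring whose centre is at about (321,176). The gate and spine run straight up in the image, so the yaw is aligned and I can go straight down.

```bash
python3 -m creep '1 12 0 1 0 0 0;1 24 0 1 0 0 0;1 36 0 1 0 0 0;1 46 0 1 0 0 0;1 52 0 1 0 0 0'; python3 -m creep '1 6 0 0 0 0 0;1 12 0 0 0 0 0;1 18 0 0 0 0 0;1 24 0 0 0 0 0;1 30 0 0 0 0 0'; python3 -c "
from h import *
go([.5005,.2553,.03],114.5)"
```

```text
clock: 6.23
ee_pos: [0.4989, 0.253, 0.0949]
tool_rot: [[-0.005, -0.408, 0.913], [-0.004, 0.913, 0.408], [-1.0, -0.001, -0.006]]
ft_force: [-0.2, -0.2, -1.7]
opening: 0.0111
clock: 6.65
ee_pos: [0.4993, 0.2532, 0.0648]
tool_rot: [[-0.004, -0.408, 0.913], [-0.003, 0.913, 0.408], [-1.0, -0.002, -0.005]]
ft_force: [0.1, 0.0, -0.4]
opening: 0.0111
at [0.4993 0.2532 0.0648] q [ 0.35  0.32 -0.38  0.88 -0.   -0.07] t 6.65 F [ 0.1  0.  -0.4] open 0.0111
shift [34.8  1.5  2.1] rot [-0.44 -0.3   0.09]
```

```bash
python3 -m creep '1 7 0 1 0 0 0;1 14 0 1 0 0 0;1 20 0 1 0 0 0;1 26 0 1 0 0 0;1 32 0 1 0 0 0'; python3 -m creep '1 2 0 0 0 0 0;1 3 0 0 0 0 0;1 3 0 0 0 0 0;1 3 0 0 0 0 0;1 3 0 0 0 0 0'; python3 -c "
from h import *
go([.5005,.2553,.03],114.5)
cap('wrist','w5');cap('side','d5')
a=cv2.imread('pics/w5.png')[60:360,120:520]
b=cv2.resize(cv2.imread('pics/d5.png')[195:270,190:290],(400,300),interpolation=cv2.INTER_CUBIC)
cv2.imwrite('pics/c5.png',np.clip(np.hstack([a,b])*1.5,0,255).astype(np.uint8))"
```

```text
clock: 7.07
ee_pos: [0.4998, 0.2533, 0.032]
tool_rot: [[-0.005, -0.408, 0.913], [-0.004, 0.913, 0.408], [-1.0, -0.001, -0.006]]
ft_force: [0.9, -0.5, -1.2]
opening: 0.011
clock: 7.48
ee_pos: [0.5002, 0.2535, 0.0294]
tool_rot: [[-0.004, -0.408, 0.913], [-0.003, 0.913, 0.408], [-1.0, -0.002, -0.005]]
ft_force: [-0.7, -0.0, -0.9]
opening: 0.0106
at [0.5002 0.2535 0.0294] q [ 0.35  0.37 -0.4   0.81 -0.   -0.07] t 7.4833 F [-0.7 -0.  -0.9] open 0.0106
shift [-0.6  1.5  1. ] rot [-0.44 -0.28  0.09]
```

View pics/c5.png

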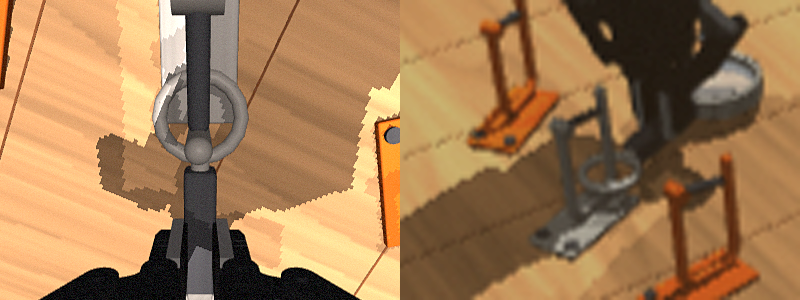

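The ring is around the nose and below the gate. The dark gate bar is back across from spine to nose, at crop (200,75) in the wrist view and (580,105) in the side view. I release now.

```bash
python3 -m creep '0.6 2 0 0 0 0 0;0.5 2 0 0 0 0 0;0.4 2 0 0 0 0 0;0.2 2 0 0 0 0 0;0.2 2 0 0 0 0 0' 20; python3 -m creep '0.2 0 0 0 0 0 0;0.2 -8 0 0 0 0 0;0.2 -20 0 0 0 0 0;0.2 -38 0 0 0 0 0;0.2 -60 0 0 0 0 0';python3 -m creep '0.2 -35 0 0 0 0 0;0.2 -70 0 0 0 0 0;0.2 -100 0 20 0 0 0;0.2 -120 0 40 0 0 0;0.2 -130 0 60 0 0 0'; python3 -m creep '0.2 0 0 0 0 0 0;0.2 0 0 0 0 0 0;0.2 0 0 0 0 0 0;0.2 0 0 0 0 0 0;0.2 0 0 0 0 0 0'; python3 -c "
from h import *
cap('wrist','w6');cap('side','d6');cap('scene','s6')
c=lambda n,x,y:cv2.resize(cv2.imread('pics/'+n+'.png')[y:y+75,x:x+100],(400,300),interpolation=cv2.INTER_CUBIC)
w=cv2.resize(cv2.imread('pics/w6.png'),(400,300),interpolation=cv2.INTER_AREA)
s=cv2.resize(cv2.imread('pics/s6.png'),(400,300),interpolation=cv2.INTER_AREA)
cv2.imwrite('pics/c6.png',np.clip(np.vstack([np.hstack([w,c('d6',200,195)]),np.hstack([c('s6',400,215),s])])*1.5,0,255).astype(np.uint8))"
```

```text
clock: 8.0
ee_pos: [0.5003, 0.2535, 0.0275]
tool_rot: [[-0.004, -0.408, 0.913], [-0.003, 0.913, 0.408], [-1.0, -0.002, -0.005]]
ft_force: [0.7, -0.6, -0.1]
opening: 0.0341
clock: 8.42
ee_pos: [0.4997, 0.2534, 0.0882]
tool_rot: [[-0.005, -0.408, 0.913], [-0.004, 0.913, 0.408], [-1.0, -0.001, -0.006]]
ft_force: [0.4, -0.2, 0.2]
opening: 0.0341
clock: 8.83
ee_pos: [0.5577, 0.2795, 0.224]
tool_rot: [[0.003, -0.408, 0.913], [-0.001, 0.913, 0.408], [-1.0, -0.002, 0.002]]
ft_force: [0.2, 0.0, 0.4]
opening: 0.0344
clock: 9.25
ee_pos: [0.5559, 0.2788, 0.2228]
tool_rot: [[-0.0, -0.408, 0.913], [-0.002, 0.913, 0.408], [-1.0, -0.002, -0.001]]
ft_force: [0.0, 0.3, 0.5]
opening: 0.0339
```

View pics/c6.png

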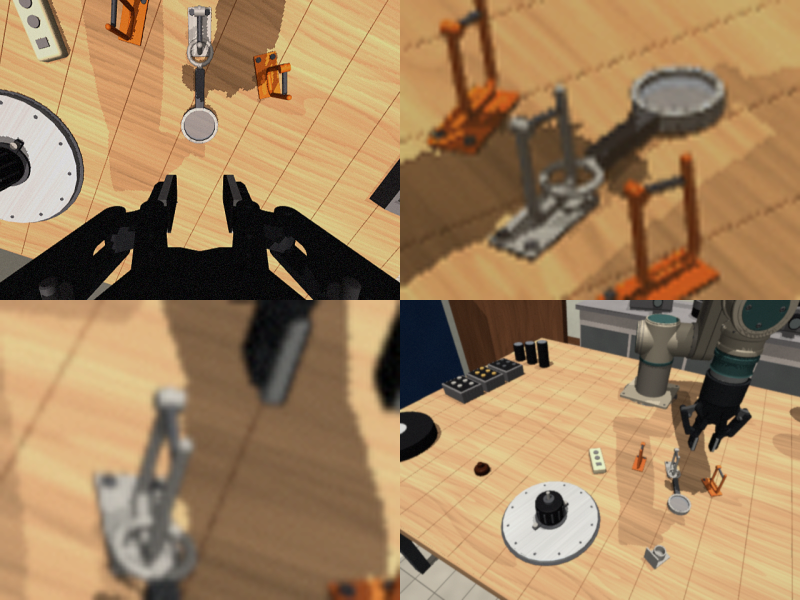

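The loupe is lying with its eye low around the nose and the lens resting on the bench. The gate bar spans spine to nose, the bystanders are in place and the gripper is clear. Handing in.

```bash
python3 -c "
from station import manip
print(manip.finish_job(), manip.state()['clock'])"
```

```text
the job is handed in; nothing more can be done
the job is handed in; nothing more can be done
```

The loupe is clipped onto the grey steel hook. I gripped it by the handle, lowered its eye over the nose and past the gate, released it and backed away. I then handed the job in at about 9.4 s; no verdict was reported.

**Final pictures:** the eye lies low around the nose with the lens resting on the bench. The gate bar again reaches from the spine to the nose. By eye, the remote, bracket, knob and both orange hooks have not moved. The gripper is clear, about 0.2 m up.

**Forces:** the wrist force read at the end of each move never passed about 7 N.

**Checks that disagreed:**
- **Eye height in the grip:** the estimates differed by about 10 mm, depending on whether I used the ring's apparent size or triangulation. The eye still ended well below the gate.
- **Grip opening:** it read 11 mm on the 14 mm handle, but the hold was steady.
- **Gate push:** no clear force showed on the wrist as the eye passed the gate, so the gate being shut rests on the pictures alone.

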